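# Pin a stop to the welding fixture plate

### The arm

A 7-joint arm with a two-finger parallel gripper is mounted at the origin on the work surface. World frame = base frame: x ahead of the robot, y to its left, z up, the work surface at z = 0. Lengths are in m, angles in rad, forces in N, time in s.
With the tool pointing down it reaches from about 0.4 to 0.875 m from the base axis. Payload 19.3 kg.
Tool frame: the origin (TCP) lies at the very end of the fingers, on their centre line; the grasp point (between the pads) lies 19 mm behind it; z points along the fingers, y is the direction in which the jaws open and shut (so a half turn about z gives the same grasp; the last joint's range is limited). The gripper opens to 85 mm and grips with 20 to 120 N. Pads are 22 mm wide; open, the fingers measure 114 mm over their backs; the gripper's body (76 mm by 85 mm) begins 54 mm behind the grasp point. The pads swing forward as they close: fully open they stand 13 mm farther back than shut.
Start: joints at [1.252, 0.521, -0.036, 1.599, 0.021, 1.021, -0.113], TCP at [0.154, -0.606, 0.231] pointing down, gripper open.
Joint ranges: [-2.91, 2.91], [-0.3, 2.13], [-1.5, 1.42], [0.17, 2.43], [-1.26, 4.41], [0.16, 1.93], [-2.52, 2.52]. Speed limits (rad/s): [1.89, 1.89, 2.39, 2.39, 3.01, 3.01, 3.01].

### API

Orientations are given as [roll, pitch, yaw] about the fixed x, y, z axes, in that order (R = Rz(yaw) Ry(pitch) Rx(roll)).
In Python, from workcell import bot, grab_frame, calibration, workorder gives the robot as it stands.
- The arm moves only by the tool move_arm, never from a script. Its arguments are lists of equal length, an entry for each row: "jaw": the closure in counts, from 0 (fully open) to 255 (shut); "dp": the shift along the tool's x, y, z in units of 800 mm (1.0 is 800 mm), a list of three; "rotation": the turn, a rotation vector about the tool's x, y, z in units of pi rad (1.0 is pi rad), a list of three. In form: {"jaw": [jaw, ...], "dp": [[dx, dy, dz], ...], "rotation": [[rx, ry, rz], ...]}. A call has 1 to 10 rows; each row shifts and turns the commanded pose from where the row before left it, along the tool's axes as they then stand; what a row does not reach is not made up. A row lasts 1/8 s, in which the tool goes at most 62.5 mm and 10.7 degrees, less where a joint would pass 70% of its speed; a pose out of reach is approached as far as the arm can. A call with a number of a shift or a turn outside -1 to 1 is refused whole. A call with a gripper value outside its range is refused whole. The fingers move at their own pace and stop on an object; "squeeze" is the grip in N (left out, the last holds). Time passes only in rows, so rows that do not move let the fingers close. It gives the time, the measured TCP pose, the force and the opening at its end, in the units of the state.
- bot.observe(): the state, without advancing time (a new reading comes with each control period).
- grab_frame(name): name is "scene" or "top"; returns the picture (400x640x3 uint8, blue, green, red); there is no depth.
- calibration(name): a dict with "camera_matrix" (3x3 intrinsics, pixels), "dist" ([k1, k2, p1, p2, k3] as OpenCV has them; the pictures are not rectified), "T" (4x4, takes a point from camera to world coordinates). Camera axes: x right, y down, z forward; pixel columns grow to the right and rows downward; lengths in m; the calibration is good to about 2 mm. A picture is of the moment at which its call begins. calibration takes no time and is no camera call.
- workorder.job_done(): hands the job in, once; it reports no verdict.
The state is a dict: "clock": time; "qpos": joint angles; "qd": joint speeds; "joint_efforts": joint torques, N m; "position": TCP position; "tool_rot": TCP orientation; "force": force on the tool from outside, world axes, zero at the start; "moment": the same for the moment, N m; "grip_width": finger opening in m.
Only numpy, scipy, OpenCV 4.12 (cv2) and the standard library are available. Lean on these libraries where they do the work, as an engineer would, in place of code of your own. Each camera call takes 0.05 s, during which the arm holds its last target. There are 200 camera calls.

### The job

The blue stop has been laid on the perforated fixture plate a little short of the plate hole it belongs over. Put the red-banded pin into the stop's hole, use it to draw the stop gently up flat against the straightedge and to feel along the straightedge, towards the stop's upright end, until the pin finds the hole in the plate underneath; then press it home gently, so that its collar sits down on the stop, and let go. Do not force anything, and leave the other pins, tools and parts as they are.

Things in the scene. Friction and masses are not known exactly. Their poses are not given: they have to be found in the camera images.
- pin: Steel fixture pin, RED band and cap, upright in any rack hole, 0.18 kg, 76 mm. Origin at nose tip, z up to the grip. From the tip: nose 6 mm long tapering from 16 to 12 mm dia., 16 mm shank to 34 mm, collar 29 mm dia., 4 mm thick (underside at 34 mm), round grip 24 mm dia. from 38 to 72 mm.
- pin_tip (a point): Centre of the red pin's nose tip (same point and axes as pin).
- rack: Wooden block, fixed, 190 x 60 x 48 mm (x, y, z), origin at the centre of its underside on the bench (z = 0). Three 18 mm through holes along its x at -60, 0, +60 mm each hold a pin, collar resting on the block's top (z = 48 mm), shank hanging in the hole.
- stop: Blue steel stop, loose, 0.5 to 0.8 kg: flat base 160 x 50 x 12 mm on the fixture plate, one vertical 17 mm through hole at its middle, upright plate 12 mm thick and 45 mm high on its +x end. Origin on the hole's axis, underside. Its +y edge, 25 mm from the hole's axis, faces the straightedge, 6 to 12 mm off at the start, parallel within 4 deg. Needs 2 to 6 N to slide.
- stop_hole (a point): Centre of the mouth of the stop's hole (17 mm dia., edge broken by 1 mm), in the top of its base, 12 mm above the fixture plate (z = 0.074); axes as the stop. The steel grips (friction about 0.6): while the pin is pulled sideways the wall of the hole holds it up, so ease off sideways before pressing down to feel.
- stop_edge (a point): Middle of the lower +y edge of the stop (the edge to lie against the straightedge), 25 mm from the hole's axis; axes as the stop.
- fence: Straightedge: aluminium bar 300 x 40 x 12 mm, bolted rigidly on the fixture plate. Origin at the middle of the lower edge of its working face; x runs along the face, the face looks to its -y, the bar lies at y 0 to 40 mm. Bolt heads 25 mm dia., 12 mm high, on it at x = -115 and +115 mm.
- fence_foot (a point): Where the working face meets the fixture plate (same point and axes as fence). Plate: dark, perforated, fixed, level, 320 x 220 x 12 mm, top at z = 0.062, open below; 17 mm through holes, 50 mm grid square to the face. The row under the stop has its centres 25 mm from the face, so a stop against the face has its hole over that row.
- stop_sole (a point): The stop's hole at its underside (same as stop). The plate hole wanted is hidden below the stop and not measured: along the fence's +x, towards the upright end, it lies 5 to 30 mm beyond where the stop's hole is at the start. A pin nose resting on the plate starts to drop in within about 1.5 mm of that hole's centre.
- pin_blue: Bystander: longer pin with a blue band, in the rack; leave it.
- pin_yellow: Bystander: shorter pin with a yellow band, in the rack; leave it.
- tube: Bystander: bare square steel tube, 140 x 30 x 30 mm, lying on the fixture plate on the far side of the stop from the straightedge (its nearer wall at least 55 mm from the row of holes), along the fence's x.
- hammer: Bystander: chipping hammer, 240 mm long, lying on the bench to the left.
- brush: Bystander: wire brush, 250 mm long, wooden back, lying near the far edge of the bench.
- magnet: Bystander: red arrow-shaped magnetic square, 90 x 85 x 22 mm, lying on the bench to the right.
- can: Bystander: white and green spray can, 64 mm dia., 170 mm tall, standing to the right.

How it is judged:
On the way, in this order (a step that is already met when the one before it is completed fails the run):
1. the red-banded pin has been lifted clear of the rack (height (world z) of pin_tip above 0.055 m), for 0.1 s.
2. its nose is inside the stop's hole (z of pin_tip in the frame of stop below 0.007 m and x of pin_tip in the frame of stop between -0.003 and 0.003 m and y of pin_tip in the frame of stop between -0.003 and 0.003 m), for 0.1 s.
At the end, for the whole second after the job is handed in: Red pin upright (4 deg) through stop and plate, collar down on the stop (gap under 1.5 mm), within 3 mm of its hole's axis; stop along the straightedge (edge's middle within 3 mm, parallel within 2 deg), under 45 mm from where it was laid; others not moved 20 mm; at rest, released (z of pin_tip in the frame of stop below -0.0205 m and height (world z) of pin_tip below 0.043 m and horizontal distance between pin_tip and stop_hole below 0.003 m and angle between pin's own z axis and vertical below 0.07 rad and y of stop_edge in the frame of fence above -0.003 m and angle between the x axis of stop and the x axis of fence, either way round below 0.035 rad and distance of stop from where it was at the start of the episode below 0.045 m and linear speed of each of pin, stop below 0.01 m/s); the robot touches nothing.
It fails at once if the stop is shoved against the straightedge with more than 35 N (contact force between stop and fence above 35 N).
It fails at once if the pin is forced against the stop, sideways or down, with more than 45 N (contact force between pin and stop above 45 N).
It fails at once if another pin, the tube, a tool or the can is disturbed (moved more than 20 mm) (distance of any of pin_blue, pin_yellow, tube, hammer, brush, magnet, can from where it was at the start of the episode above 0.02 m).
It also fails if it takes over 67 s, if anything falls off the work surface, if the arm or the gripper's body presses on something with over 40 N, if the wrist force passes 120 N, or if a joint passes its speed limit or range.

## Working session

There is one attempt and no reset: what is moved stays moved. The work goes in short steps, Python scripts to look and compute and a tool call to move; the robot and the scene stay as the last step left them, time stands still between calls to the robot, and variables do not carry over. Pictures are saved under pics/ and viewed, about 8 in all and at most 12, crops included, and the job is handed in when it is done.

Besides the shell and the picture viewer there is one more tool, called after "Request:" by a JSON object that holds its "api" and its "payload", one argument or row to a line. move_arm: Moves the arm, as the interface text tells. Shifts and turns lie within -1 to 1; 1 stands for 800 mm of shift or pi rad of turn. Its arguments: {"type":"object","properties":{"jaw":{"type":"array","items":{"type":"number"}},"dp":{"type":"array","items":{"type":"array","items":{"type":"number","minimum":-1,"maximum":1}}},"rotation":{"type":"array","items":{"type":"array","items":{"type":"number","minimum":-1,"maximum":1}}},"squeeze":{"type":"number"}},"required":["jaw","dp","rotation"]}

```bash
mkdir -p pics; ls; python3 - <<'E'
from workcell import bot, grab_frame, calibration
import cv2
print(bot.observe())
for n in("scene","top"):
    f=grab_frame(n); cv2.imwrite(f"pics/{n}0.png",f); c=calibration(n); print(n,c)
E
```

```text
pics
{'clock': 0.0, 'qpos': array([ 1.251816  ,  0.52204052, -0.0363173 ,  1.59996939,  0.02121053,
        1.02109465, -0.11283856]), 'qd': array([ 0.00075482, -0.00072678,  0.00081219,  0.0008436 ,  0.00161304,
        0.00061218, -0.0032715 ]), 'joint_efforts': array([-7.99352856e-04, -9.27121997e+01,  1.97940476e+00, -3.69943106e+01,
        1.78453390e-02,  8.16844928e-03,  5.36215134e-05]), 'position': array([ 0.15376712, -0.60545938,  0.23072316]), 'tool_rot': array([-3.14046989e+00,  9.33246749e-05,  2.48727898e-01]), 'force': array([ 0.14155428, -0.32922127,  0.24234762]), 'moment': array([-0.00985222,  0.01040461, -0.03052747]), 'grip_width': 0.08584786580569555}
scene {'camera_matrix': array([[457.91427821,   0.        , 318.0501356 ],
       [  0.        , 457.91427821, 202.32570706],
       [  0.        ,   0.        ,   1.        ]]), 'dist': array([-0.04127766,  0.        ,  0.        ,  0.        ,  0.        ]), 'T': array([[ 0.37917936,  0.7707464 , -0.51202833,  1.29772007],
       [ 0.92515996, -0.32617442,  0.1941373 , -0.24253345],
       [-0.01737992, -0.54732097, -0.83674231,  1.19027265],
       [ 0.        ,  0.        ,  0.        ,  1.        ]])}
top {'camera_matrix': array([[402.23739817,   0.        , 319.36142763],
       [  0.        , 402.23739817, 195.14077744],
       [  0.        ,   0.        ,   1.        ]]), 'dist': array([-0.09733121,  0.        ,  0.        ,  0.        ,  0.        ]), 'T': array([[-1.35422536e-02, -9.77163738e-01,  2.12055738e-01,
         3.23907101e-01],
       [-9.99907766e-01,  1.34533714e-02, -1.86204764e-03,
         3.37198547e-02],
       [-1.03333915e-03, -2.12061395e-01, -9.77255799e-01,
         1.30468606e+00],
       [ 0.00000000e+00,  0.00000000e+00,  0.00000000e+00,
         1.00000000e+00]])}
```

View pics/top0.png

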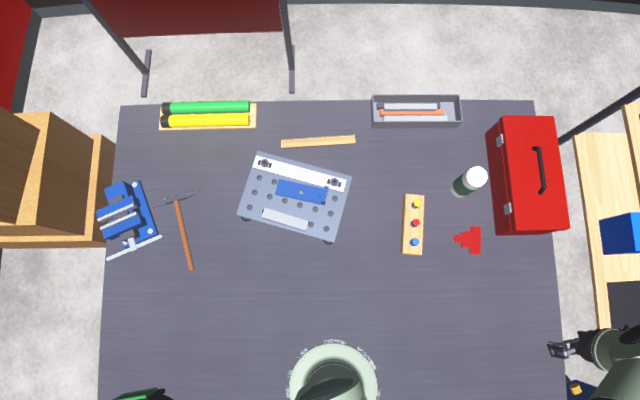

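View pics/scene0.png

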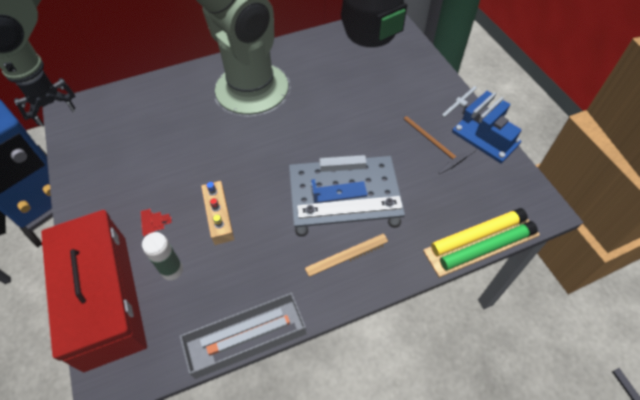

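```bash
cat > h.py <<'E'
import numpy as np, cv2
from workcell import bot, grab_frame, calibration
def ray(n,uv):
    c=calibration(n); p=cv2.undistortPoints(np.array(uv,float).reshape(-1,1,2),c["camera_matrix"],c["dist"]).reshape(-1,2)
    T=c["T"]; return T[:3,3], np.c_[p,np.ones(len(p))]@T[:3,:3].T
def onplane(n,uv,z):
    o,d=ray(n,uv); return o+d*((z-o[2])/d[:,2:])
def proj(n,P):
    c=calibration(n); T=np.linalg.inv(c["T"]); r=cv2.Rodrigues(T[:3,:3])[0]
    return cv2.projectPoints(np.array(P,float).reshape(-1,1,3),r,T[:3,3],c["camera_matrix"],c["dist"])[0].reshape(-1,2)
def two(u1,u2):
    o1,d1=ray("top",u1); o2,d2=ray("scene",u2); d1=d1[0]/np.linalg.norm(d1[0]); d2=d2[0]/np.linalg.norm(d2[0])
    A=[np.eye(3)-np.outer(d,d) for d in(d1,d2)]
    X=np.linalg.solve(A[0]+A[1],A[0]@o1+A[1]@o2); return X,[np.linalg.norm(A[0]@(X-o1)),np.linalg.norm(A[1]@(X-o2))]
def crop(n,img,x,y,w,h,k,out):
    cv2.imwrite(out,cv2.resize(img[y:y+h,x:x+w],None,fx=k,fy=k,interpolation=cv2.INTER_CUBIC))
def blobs(mask,amin=8):
    n,l,s,c=cv2.connectedComponentsWithStats(mask.astype(np.uint8)); return [(c[i].round(2),s[i].tolist()) for i in range(1,n) if s[i,4]>=amin]
E
python3 - <<'E'
from h import *
t=cv2.imread("pics/top0.png"); s=cv2.imread("pics/scene0.png")
a=cv2.resize(t[145:250,230:360],None,fx=6,fy=6,interpolation=cv2.INTER_CUBIC)[:600]
cv2.imwrite("pics/tc.png",a); crop("s",s,280,145,130,95,6,"pics/sc.png")
for n,f in(("top",t),("scene",s)):
    h=cv2.cvtColor(f,cv2.COLOR_BGR2HSV); H,S,V=cv2.split(h)
    print(n)
    roi=np.zeros(H.shape,bool)
    if n=="top": roi[190:258,400:428]=1
    else: roi[175:245,200:235]=1
    for nm,m in(("red",((H<7)|(H>173))&(S>150)),("blue",(H>100)&(H<130)&(S>150)),("yel",(H>24)&(H<36)&(S>150)),("wood",(H>8)&(H<24)&(S>60))):
        print(nm,blobs(m&roi))
    roi[:]=0
    if n=="top": roi[170:210,265:340]=1
    else: roi[170:210,300:380]=1
    m=(H>100)&(H<125)&(S>150)&roi
    print("stop",blobs(m,20))
E
```

```text
top
red [(array([415.67, 222.  ]), [413, 220, 6, 6, 27])]
blue [(array([415.  , 241.14]), [413, 239, 5, 6, 22])]
yel [(array([416.88, 202.79]), [414, 201, 6, 5, 24])]
wood [(array([411.4 , 224.14]), [401, 194, 23, 62, 851])]
stop [(array([300.62, 191.26]), [276, 180, 51, 23, 636])]
scene
red [(array([213.09, 200.91]), [211, 199, 5, 5, 22])]
blue [(array([209.86, 184.68]), [208, 182, 5, 6, 22])]
yel []
wood [(array([217.59, 214.48]), [201, 181, 33, 63, 1019])]
stop [(array([340.2, 191.1]), [314, 183, 51, 17, 500])]
```

View pics/tc.png

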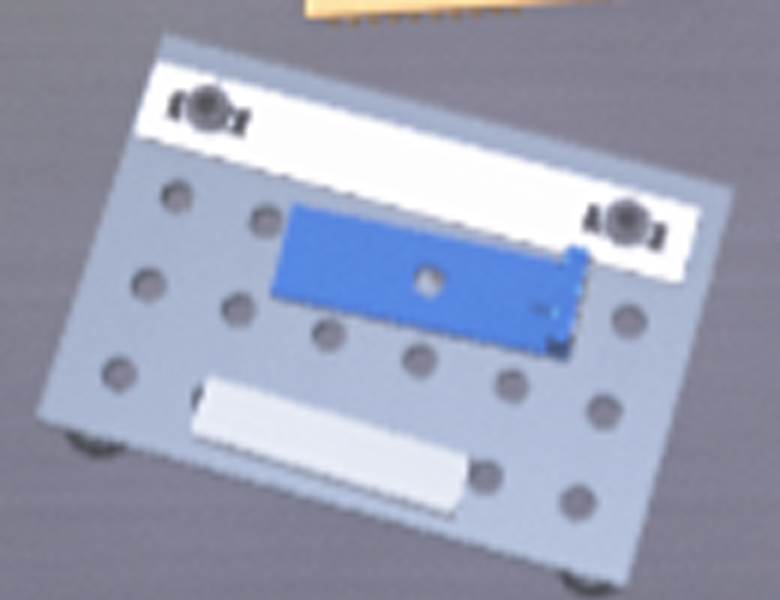

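View pics/sc.png

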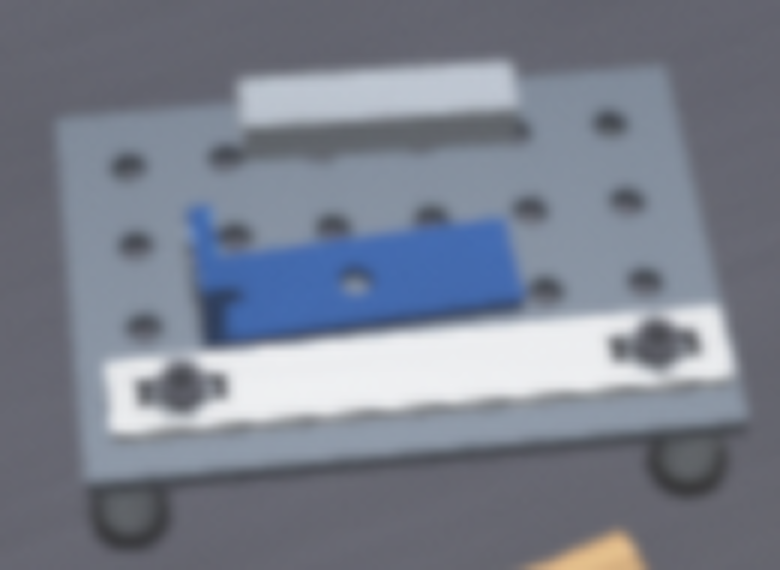

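```bash
python3 - <<'E'
from h import *
t=cv2.imread("pics/top0.png"); s=cv2.imread("pics/scene0.png")
def refine(f,uv,sgn,r=4):
    # intensity-weighted centroid
    g=cv2.cvtColor(f,cv2.COLOR_BGR2GRAY).astype(float)*sgn
    u,v=np.round(uv).astype(int); w=g[v-r:v+r+1,u-r:u+r+1]; w=np.clip(w-np.percentile(w,55),0,None)
    yy,xx=np.mgrid[v-r:v+r+1,u-r:u+r+1]; k=(xx-uv[0])**2+(yy-uv[1])**2<=r*r; w=w*k
    return np.array([(w*xx).sum(),(w*yy).sum()])/w.sum()
c=lambda p,o:(np.array(p)+.5)/6-.5+np.array(o)
T=[(176,196),(266,221),(629,321),(148,285),(238,310),(329,335),(420,360),(512,385),(604,411),(118,375),(578,502)]
I=[(0,0),(1,0),(5,0),(0,1),(1,1),(2,1),(3,1),(4,1),(5,1),(0,2),(5,2)]
S={(5,0):(144,326),(1,0):(547,290),(0,0):(645,281),(5,1):(136,244),(0,1):(628,200),(5,2):(128,165),(4,2):(227,156),(0,2):(610,123),(1,1):(531,209)}
for n,f,L,o in(("top",t,dict(zip(I,T)),(230,145)),("scene",s,S,(280,145))):
    ks=list(L); uv=np.array([refine(f,c(L[k],o),-1,3) for k in ks])
    P=onplane(n,uv,.062 if n=="scene" else .062)[:,:2]
    A=np.c_[np.ones(len(ks)),np.array(ks)]; X,*_=np.linalg.lstsq(A,P,rcond=None)
    print(n,"fit",X.round(4).tolist(),"len",np.linalg.norm(X[1:],axis=1),"ang",np.degrees(np.arctan2(X[1,1],X[1,0])),np.degrees(np.arctan2(X[2,1],X[2,0])),"res mm",(1e3*np.abs(A@X-P)).max())
    print(" hole(3,0)",X[0]+3*X[1])
    h=refine(f,c((429,281) if n=="top" else (356,282),o),1,4)
    print(" stophole px",h,onplane(n,h,.074)[0,:2])
    H,SS,V=cv2.split(cv2.cvtColor(f,cv2.COLOR_BGR2HSV)); roi=np.zeros(H.shape,np.uint8)
    m=((H>100)&(H<125)&(SS>150)).astype(np.uint8)
    # stop base corner picks from crops
    C=[(292,205),(272,296)] if n=="top" else [(507,218),(522,302)]
    print(" stop -x corners",onplane(n,[c(q,o) for q in C],.074)[:,:2].tolist())
Ct=[(292,205),(272,296)]
print("fence face top",onplane("top",[c((137,137),(230,145)),c((684,283),(230,145))],.074))
print("fence scene far edges",onplane("scene",[c((105,362),(280,145)),c((720,306),(280,145))],.074))
for nm,a,b in(("red",(415.67,222),(213.09,200.91)),("blue",(415,241.14),(209.86,184.68))):
    print(nm,two(a,b),onplane("top",a,.09),onplane("scene",b,.09))
print("yel",onplane("top",(416.88,202.79),.08))
w=cv2.inRange(cv2.cvtColor(t,cv2.COLOR_BGR2HSV),(8,60,0),(24,255,255)); roi=np.zeros_like(w); roi[190:258,400:428]=255
print(cv2.minAreaRect(np.argwhere(w&roi)[:,::-1].astype(np.float32)))
E
```

```text
top fit [[0.6564, 0.2254], [-0.0143, -0.0483], [-0.0483, 0.0144]] len [0.05036858 0.05039815] ang -106.49061578098328 163.37008900291872 res mm 0.5610561705460746
 hole(3,0) [0.61350469 0.0805471 ]
 stophole px [300.73634652 192.173258  ] [0.60128302 0.0896609 ]
 stop -x corners [[0.6457882584026817, 0.16067372328547389], [0.5968033171227238, 0.17073119672135154]]
scene fit [[0.6509, 0.2239], [-0.0144, -0.0479], [-0.0477, 0.0145]] len [0.05004849 0.04985598] ang -106.69231398030591 163.1502845508557 res mm 1.1303044439460868
 hole(3,0) [0.60778062 0.08011848]
 stophole px [338.68301887 192.81509434] [0.60734195 0.08526265]
 stop -x corners [[0.5974556928565766, 0.1727915133797081], [0.646169453565211, 0.15773471039694492]]
fence face top [[ 0.68436145  0.24363024  0.074     ]
 [ 0.60079382 -0.04476104  0.074     ]]
fence scene far edges [[ 0.59921424 -0.04306895  0.074     ]
 [ 0.68603269  0.24582514  0.074     ]]
red (array([ 0.49944128, -0.26446401,  0.08673953]), [np.float64(0.0011953953019413787), np.float64(0.0011953953019415303)]) [[ 0.49922834 -0.26247643  0.09      ]] [[ 0.50133976 -0.26553603  0.09      ]]
blue (array([ 0.44056171, -0.25831701,  0.08844167]), [np.float64(0.0010630508101339452), np.float64(0.001063050810133969)]) [[ 0.44064942 -0.25688418  0.09      ]] [[ 0.4413479  -0.25930479  0.09      ]]
yel [[ 0.56104529 -0.27251617  0.08      ]]
((412.2123718261719, 224.32781982421875), (21.341602325439453, 60.93708038330078), 2.6025619506835938)
```

Request:
{"api": "move_arm", "payload": {
  "jaw": [0, 0, 0, 0, 0, 0, 0, 0, 0, 0],
  "dp": [
    [0, 0, 0],
    [0, 0, 0],
    [0, 0, 0],
    [0.0379, -0.0474, 0],
    [0.0379, -0.0474, 0],
    [0.0379, -0.0474, 0],
    [0.0379, -0.0474, 0],
    [0.0379, -0.0474, 0],
    [0.0379, -0.0474, 0],
    [0.0379, -0.0474, 0]
  ],
  "rotation": [
    [0, 0, 0.0391],
    [0, 0, 0.0391],
    [0, 0, 0.0391],
    [0, 0, 0],
    [0, 0, 0],
    [0, 0, 0],
    [0, 0, 0],
    [0, 0, 0],
    [0, 0, 0],
    [0, 0, 0]
  ],
  "squeeze": 80
}}

```text
clock: 1.35
position: [0.3972, -0.3663, 0.2312]
tool_rot: [-3.141, 0.0, -0.12]
force: [0.9, 0.4, 0.2]
grip_width: 0.0855
```

Request:
{"api": "move_arm", "payload": {
  "jaw": [0, 0, 0, 0, 0, 0],
  "dp": [
    [0.0379, -0.0474, 0],
    [0.0379, -0.0474, 0],
    [0.0379, -0.0474, 0],
    [0, 0, 0.05],
    [0, 0, 0.05],
    [0, 0, 0]
  ],
  "rotation": [
    [0, 0, 0],
    [0, 0, 0],
    [0, 0, 0],
    [0, 0, 0],
    [0, 0, 0],
    [0, 0, 0]
  ]
}}

```text
clock: 2.1
position: [0.4988, -0.2647, 0.1491]
tool_rot: [-3.14, 0.005, -0.119]
force: [0.3, -1.0, 0.7]
grip_width: 0.0853
```

Request:
{"api": "move_arm", "payload": {
  "jaw": [0, 0, 0, 0, 255, 255, 255, 255, 255, 255],
  "dp": [
    [0, 0, 0.04],
    [0, 0, 0.04],
    [0, 0, 0.04],
    [0, 0, 0],
    [0, 0, 0],
    [0, 0, 0],
    [0, 0, 0],
    [0, 0, 0],
    [0, 0, 0],
    [0, 0, 0]
  ],
  "rotation": [
    [0, 0, 0],
    [0, 0, 0],
    [0, 0, 0],
    [0, 0, 0],
    [0, 0, 0],
    [0, 0, 0],
    [0, 0, 0],
    [0, 0, 0],
    [0, 0, 0],
    [0, 0, 0]
  ]
}}

```text
clock: 3.35
position: [0.5006, -0.2653, 0.0562]
tool_rot: [-3.142, -0.001, -0.12]
force: [-2.5, 3.5, 14.2]
grip_width: 0.0219
```

Request:
{"api": "move_arm", "payload": {
  "jaw": [255, 255],
  "dp": [
    [0, 0, 0],
    [0, 0, 0]
  ],
  "rotation": [
    [0, 0, 0],
    [0, 0, 0]
  ]
}}

```text
clock: 3.6
position: [0.5006, -0.2653, 0.0562]
tool_rot: [-3.142, -0.001, -0.12]
force: [-1.7, 3.7, 13.2]
grip_width: 0.0217
```

```bash
python3 - <<'E'
from h import *
t=grab_frame("top"); s=grab_frame("scene")
a=cv2.resize(t[180:265,385:445],None,fx=7,fy=7,interpolation=3); b=cv2.resize(s[155:240,180:240],None,fx=7,fy=7,interpolation=3)
cv2.imwrite("pics/g1.png",np.hstack([a,b])[:600,:800]); print(bot.observe())
E
```

```text
{'clock': 3.7, 'qpos': array([ 0.42256131,  0.67254089, -0.05562723,  1.87941636,  0.06180348,
        0.59042135, -1.36268984]), 'qd': array([-0.0006468 ,  0.00080784, -0.00055485,  0.00121086,  0.00049278,
        0.00162417, -0.00065483]), 'joint_efforts': array([ 9.59201530e-01, -8.71272898e+01,  3.00209016e+00, -2.33552849e+01,
        4.25943732e-01, -1.07599117e+00,  1.99444959e-02]), 'position': array([ 0.50062316, -0.26535504,  0.05622031]), 'tool_rot': array([-3.14156757e+00, -8.87376812e-04, -1.19592099e-01]), 'force': array([-2.57217865,  3.39220894, 13.68356575]), 'moment': array([ 0.63566412,  0.52278514, -0.00500867]), 'grip_width': 0.0213997157485434}
```

View pics/g1.png

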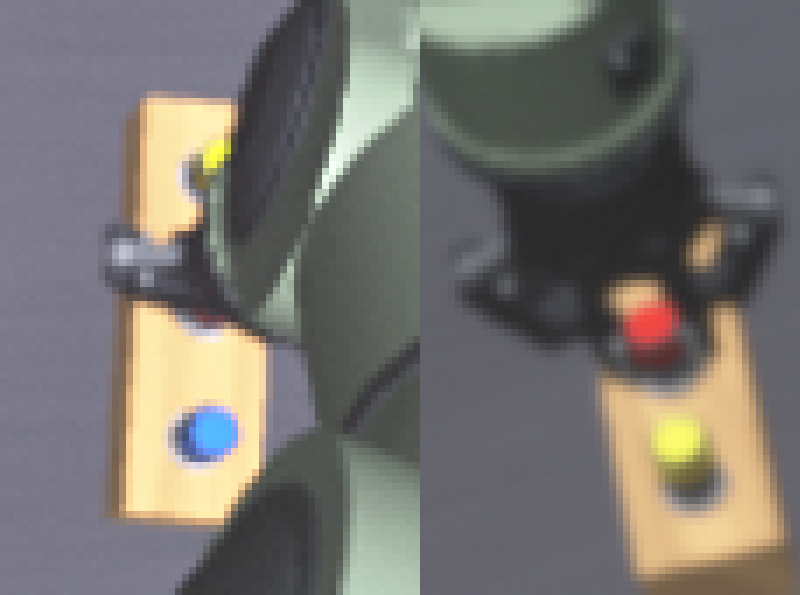

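Request:
{"api": "move_arm", "payload": {
  "jaw": [255, 255, 255, 255, 255, 255],
  "dp": [
    [0, 0, -0.01],
    [0, 0, -0.04],
    [0, 0, -0.05],
    [0, 0, -0.05],
    [0, 0, 0],
    [0, 0, 0]
  ],
  "rotation": [
    [0, 0, 0],
    [0, 0, 0],
    [0, 0, 0],
    [0, 0, 0],
    [0, 0, 0],
    [0, 0, 0]
  ]
}}

```text
clock: 4.45
position: [0.4999, -0.2654, 0.1751]
tool_rot: [-3.142, 0.0, -0.12]
force: [-0.6, 0.9, -2.8]
grip_width: 0.0219
```

Request:
{"api": "move_arm", "payload": {
  "jaw": [255, 255, 255, 255, 255, 255, 255, 255, 255, 255],
  "dp": [
    [0, 0, -0.018],
    [0, 0, -0.02],
    [0, 0, 0],
    [0, 0, 0],
    [0, 0, 0],
    [0, 0, 0],
    [0, 0, 0],
    [0, 0, 0],
    [0, 0, 0],
    [0, 0, 0]
  ],
  "rotation": [
    [0, 0, -0.0447],
    [0, 0, -0.0447],
    [0, 0, -0.0447],
    [0, 0, -0.0447],
    [0, 0, -0.0447],
    [0, 0, -0.0447],
    [0, 0, -0.0447],
    [0, 0, -0.0447],
    [0, 0, -0.0447],
    [0, 0, -0.0447]
  ]
}}

```text
clock: 5.7
position: [0.4996, -0.2652, 0.2044]
tool_rot: [-3.139, -0.001, 1.289]
force: [0.4, -0.7, -2.3]
grip_width: 0.0221
```

Request:
{"api": "move_arm", "payload": {
  "jaw": [255, 255, 255, 255, 255, 255, 255, 255, 255],
  "dp": [
    [0.0574, 0, 0],
    [0.0574, 0, 0],
    [0.0574, 0, 0],
    [0.0574, 0, 0],
    [0.0574, 0, 0],
    [0.0574, 0, 0],
    [0.0574, 0, 0],
    [0.0574, 0, 0],
    [0, 0, 0]
  ],
  "rotation": [
    [0, 0, 0],
    [0, 0, 0],
    [0, 0, 0],
    [0, 0, 0],
    [0, 0, 0],
    [0, 0, 0],
    [0, 0, 0],
    [0, 0, 0],
    [0, 0, 0]
  ]
}}

```text
clock: 6.82
position: [0.6034, 0.0911, 0.2042]
tool_rot: [-3.139, -0.001, 1.29]
force: [-0.7, -1.1, -2.6]
grip_width: 0.022
```

Request:
{"api": "move_arm", "payload": {
  "jaw": [255, 255, 255, 255],
  "dp": [
    [-0.0046, 0, 0.03],
    [0, 0, 0.03],
    [0, 0, 0.02],
    [0, 0, 0]
  ],
  "rotation": [
    [0, 0, 0],
    [0, 0, 0],
    [0, 0, 0],
    [0, 0, 0]
  ]
}}

```text
clock: 7.32
position: [0.6021, 0.083, 0.1403]
tool_rot: [-3.139, 0.001, 1.284]
force: [0.7, -0.1, -2.3]
grip_width: 0.0219
```

```bash
python3 - <<'E'
from h import *
t=grab_frame("top"); s=grab_frame("scene"); cv2.imwrite("pics/t2.png",t); cv2.imwrite("pics/s2.png",s)
a=cv2.resize(t[160:225,270:345],None,fx=8,fy=8,interpolation=3); b=cv2.resize(s[150:220,300:385],None,fx=8,fy=8,interpolation=3)
cv2.imwrite("pics/g2.png",b[:600,:800]); cv2.imwrite("pics/g2t.png",a)
o=bot.observe(); p=o["position"]; print(p,o["tool_rot"])
P=p-[0,0,.042]
for z in(P[2],P[2]+.034,P[2]+.076):
    q=proj("scene",[P[0],P[1],z])[0]; print(q,(q-[300,150]+.5)*8-.5)
E
```

```text
[0.6031203  0.08335241 0.14209072] [ 3.14138671e+00 -2.16237987e-04  1.28442398e+00]
[337.67874835 186.85542877] [304.92998677 298.34343013]
[337.89867593 179.97817573] [306.6894074  243.32540587]
[338.18338664 171.05848152] [308.96709313 171.96785216]
```

View pics/g2.png

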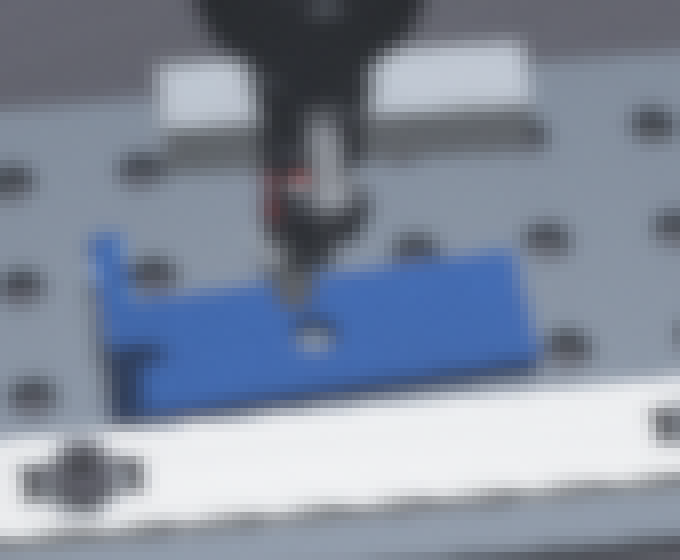

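Request:
{"api": "move_arm", "payload": {
  "jaw": [255, 255, 255, 255],
  "dp": [
    [0.0108, -0.0017, 0],
    [0, 0, 0.015],
    [0, 0, 0],
    [0, 0, 0]
  ],
  "rotation": [
    [0, 0, 0],
    [0, 0, 0],
    [0, 0, 0],
    [0, 0, 0]
  ]
}}

```text
clock: 7.92
position: [0.604, 0.092, 0.1296]
tool_rot: [-3.141, 0.0, 1.284]
force: [0.2, 0.8, -0.5]
grip_width: 0.0218
```

```bash
python3 - <<'E'
from h import *
P=[];F=[]
for i in range(4):
    P.append(bot.observe()["position"]); F.append([grab_frame("scene"),grab_frame("top")])
P=np.array(P);print(P, P.mean(0))
s=np.mean([f[0] for f in F],0).astype(np.uint8);t=np.mean([f[1] for f in F],0).astype(np.uint8)
cv2.imwrite("pics/s3.png",s);cv2.imwrite("pics/t3.png",t)
b=cv2.resize(s[165:210,315:365],None,fx=12,fy=12,interpolation=3); a=cv2.resize(t[170:215,280:296+4],None,fx=12,fy=12,interpolation=3)
cv2.imwrite("pics/g3.png",np.hstack([b,cv2.resize(t[170:215,290:306],None,fx=12,fy=12,interpolation=3)])[:600,:800])
E
```

```text
[[0.60396836 0.09195234 0.12960987]
 [0.60414243 0.09198474 0.12986054]
 [0.60413226 0.091969   0.12987923]
 [0.60410458 0.09202982 0.12984543]] [0.60408691 0.09198397 0.12979877]
```

View pics/g3.png

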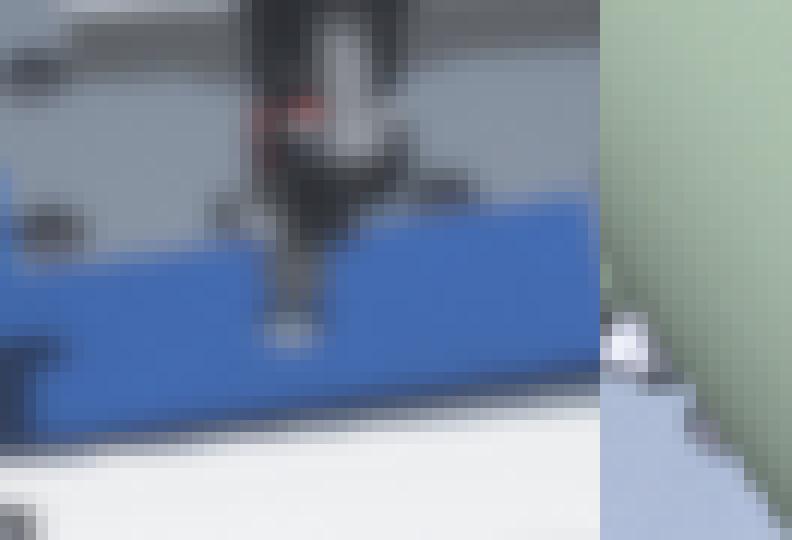

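Request:
{"api": "move_arm", "payload": {
  "jaw": [255, 255, 255, 255, 255, 255],
  "dp": [
    [0, 0, 0.006],
    [0, 0, 0.006],
    [0, 0, 0.004],
    [0, 0, 0.003],
    [0, 0, 0.002],
    [0, 0, 0]
  ],
  "rotation": [
    [0, 0, 0],
    [0, 0, 0],
    [0, 0, 0],
    [0, 0, 0],
    [0, 0, 0],
    [0, 0, 0]
  ]
}}

```text
clock: 9.07
position: [0.604, 0.0921, 0.1128]
tool_rot: [-3.141, 0.0, 1.285]
force: [0.7, -0.3, -2.4]
grip_width: 0.0217
```

Request:
{"api": "move_arm", "payload": {
  "jaw": [255, 255, 255, 255, 255],
  "dp": [
    [0, 0, 0.002],
    [0, 0, 0.0015],
    [0, 0, 0.0015],
    [0, 0, 0],
    [0, 0, 0]
  ],
  "rotation": [
    [0, 0, 0],
    [0, 0, 0],
    [0, 0, 0],
    [0, 0, 0],
    [0, 0, 0]
  ]
}}

```text
clock: 9.7
position: [0.604, 0.0921, 0.1089]
tool_rot: [3.142, -0.0, 1.285]
force: [0.2, -0.0, -1.6]
grip_width: 0.0219
```

Request:
{"api": "move_arm", "payload": {
  "jaw": [255, 255, 255, 255, 255, 255],
  "dp": [
    [0, 0, 0.0015],
    [0, 0, 0.0015],
    [0, 0, 0.0015],
    [0, 0, 0.0015],
    [0, 0, 0],
    [0, 0, 0]
  ],
  "rotation": [
    [0, 0, 0],
    [0, 0, 0],
    [0, 0, 0],
    [0, 0, 0],
    [0, 0, 0],
    [0, 0, 0]
  ]
}}

```text
clock: 10.45
position: [0.6041, 0.0921, 0.1043]
tool_rot: [3.141, -0.0, 1.285]
force: [-1.0, -0.1, 3.8]
grip_width: 0.022
```

Request:
{"api": "move_arm", "payload": {
  "jaw": [255, 255, 255, 255, 255, 255],
  "dp": [
    [0, 0, -0.0015],
    [0, 0.00125, 0],
    [0, 0.00125, 0],
    [0, 0.00125, 0],
    [0, 0.00125, 0],
    [0, 0, 0]
  ],
  "rotation": [
    [0, 0, 0],
    [0, 0, 0],
    [0, 0, 0],
    [0, 0, 0],
    [0, 0, 0],
    [0, 0, 0]
  ]
}}

```text
clock: 11.2
position: [0.6072, 0.0911, 0.1051]
tool_rot: [-3.14, 0.0, 1.285]
force: [-5.5, 1.0, 1.8]
grip_width: 0.0222
```

Request:
{"api": "move_arm", "payload": {
  "jaw": [255, 255, 255, 255],
  "dp": [
    [0, 0.00125, 0],
    [0, 0.00125, 0],
    [0, 0, 0],
    [0, 0, 0]
  ],
  "rotation": [
    [0, 0, 0],
    [0, 0, 0],
    [0, 0, 0],
    [0, 0, 0]
  ]
}}

```text
clock: 11.7
position: [0.6091, 0.0906, 0.1051]
tool_rot: [-3.14, 0.0, 1.285]
force: [-3.7, 1.0, 1.1]
grip_width: 0.0222
```

Request:
{"api": "move_arm", "payload": {
  "jaw": [255, 255, 255, 255],
  "dp": [
    [0, 0.00125, 0],
    [0, 0.00125, 0],
    [0, 0, 0],
    [0, 0, 0]
  ],
  "rotation": [
    [0, 0, 0],
    [0, 0, 0],
    [0, 0, 0],
    [0, 0, 0]
  ]
}}

```text
clock: 12.2
position: [0.611, 0.0901, 0.1051]
tool_rot: [-3.14, 0.0, 1.285]
force: [-4.6, 1.5, 1.2]
grip_width: 0.0218
```

Request:
{"api": "move_arm", "payload": {
  "jaw": [255, 255, 255, 255],
  "dp": [
    [0, 0.00125, 0],
    [0, 0, 0],
    [0, 0, 0],
    [0, 0, 0]
  ],
  "rotation": [
    [0, 0, 0],
    [0, 0, 0],
    [0, 0, 0],
    [0, 0, 0]
  ]
}}

```text
clock: 12.7
position: [0.612, 0.0899, 0.1051]
tool_rot: [-3.14, 0.0, 1.285]
force: [-4.3, 2.3, 1.4]
grip_width: 0.0217
```

Request:
{"api": "move_arm", "payload": {
  "jaw": [255, 255, 255],
  "dp": [
    [0, 0.00125, 0],
    [0, 0, 0],
    [0, 0, 0]
  ],
  "rotation": [
    [0, 0, 0],
    [0, 0, 0],
    [0, 0, 0]
  ]
}}

```text
clock: 13.08
position: [0.613, 0.0897, 0.1051]
tool_rot: [-3.14, 0.0, 1.285]
force: [-4.6, 2.2, 0.9]
grip_width: 0.0215
```

Request:
{"api": "move_arm", "payload": {
  "jaw": [255, 255, 255],
  "dp": [
    [0, 0.00125, 0],
    [0, 0, 0],
    [0, 0, 0]
  ],
  "rotation": [
    [0, 0, 0],
    [0, 0, 0],
    [0, 0, 0]
  ]
}}

```text
clock: 13.45
position: [0.614, 0.0894, 0.1051]
tool_rot: [-3.14, -0.0, 1.285]
force: [-4.5, 1.9, -0.6]
grip_width: 0.022
```

Request:
{"api": "move_arm", "payload": {
  "jaw": [255, 255, 255],
  "dp": [
    [0, 0.00125, 0],
    [0, 0, 0],
    [0, 0, 0]
  ],
  "rotation": [
    [0, 0, 0],
    [0, 0, 0],
    [0, 0, 0]
  ]
}}

```text
clock: 13.82
position: [0.6145, 0.0893, 0.105]
tool_rot: [-3.139, 0.0, 1.285]
force: [-7.4, 3.2, 2.6]
grip_width: 0.0217
```

Request:
{"api": "move_arm", "payload": {
  "jaw": [255, 255, 255],
  "dp": [
    [0, 0.00125, 0],
    [0, 0, 0],
    [0, 0, 0]
  ],
  "rotation": [
    [0, 0, 0],
    [0, 0, 0],
    [0, 0, 0]
  ]
}}

```text
clock: 14.2
position: [0.6148, 0.0893, 0.105]
tool_rot: [-3.138, 0.0, 1.285]
force: [-12.4, 5.0, 5.5]
grip_width: 0.0218
```

Request:
{"api": "move_arm", "payload": {
  "jaw": [255, 255, 255],
  "dp": [
    [0, 0.001, 0],
    [0, 0, 0],
    [0, 0, 0]
  ],
  "rotation": [
    [0, 0, 0],
    [0, 0, 0],
    [0, 0, 0]
  ]
}}

```text
clock: 14.58
position: [0.615, 0.0894, 0.1049]
tool_rot: [-3.137, 0.001, 1.286]
force: [-16.2, 4.3, 7.6]
grip_width: 0.0218
```

Request:
{"api": "move_arm", "payload": {
  "jaw": [255, 255, 255, 255],
  "dp": [
    [0, -0.0015, 0],
    [0, -0.001, 0],
    [0, 0, 0],
    [0, 0, 0]
  ],
  "rotation": [
    [0, 0, 0],
    [0, 0, 0],
    [0, 0, 0],
    [0, 0, 0]
  ]
}}

```text
clock: 15.08
position: [0.6145, 0.0894, 0.105]
tool_rot: [-3.14, 0.0, 1.285]
force: [-5.7, 3.0, 1.5]
grip_width: 0.0222
```

```bash
python3 - <<'E'
from h import *
s=np.mean([grab_frame("scene") for i in range(4)],0).astype(np.uint8); cv2.imwrite("pics/s4.png",s)
t=grab_frame("top"); cv2.imwrite("pics/t4.png",t)
b=cv2.resize(s[165:215,300:385],None,fx=9,fy=9,interpolation=3); cv2.imwrite("pics/g4.png",b[:600,:800])
E
```

```text
(no output)
```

View pics/g4.png

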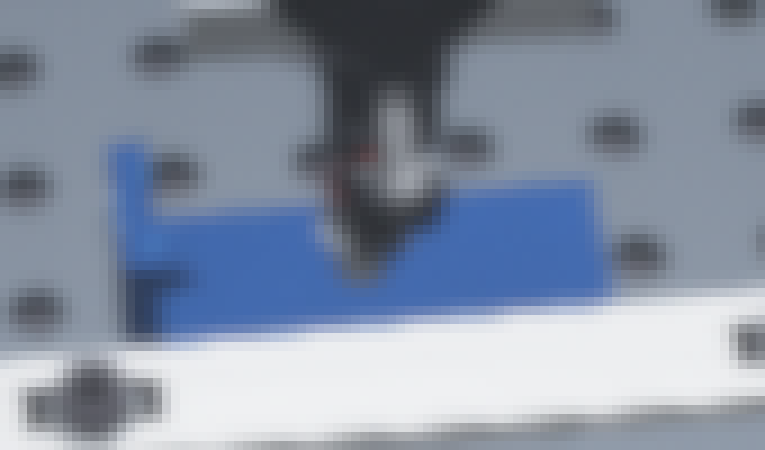

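Request:
{"api": "move_arm", "payload": {
  "jaw": [255, 255, 255, 255, 255, 255],
  "dp": [
    [0, -0.0005, 0.0025],
    [-0.00125, 0, 0],
    [-0.00125, 0, 0],
    [-0.00125, 0, 0],
    [0, 0, 0],
    [0, 0, 0]
  ],
  "rotation": [
    [0, 0, 0],
    [0, 0, 0],
    [0, 0, 0],
    [0, 0, 0],
    [0, 0, 0],
    [0, 0, 0]
  ]
}}

```text
clock: 16.08
position: [0.6142, 0.0885, 0.104]
tool_rot: [-3.142, -0.003, 1.286]
force: [-4.7, 10.6, 9.2]
grip_width: 0.0221
```

Request:
{"api": "move_arm", "payload": {
  "jaw": [255, 255, 255],
  "dp": [
    [0.001, 0, 0],
    [0, 0, 0],
    [0, 0, 0]
  ],
  "rotation": [
    [0, 0, 0],
    [0, 0, 0],
    [0, 0, 0]
  ]
}}

```text
clock: 16.45
position: [0.6143, 0.0887, 0.104]
tool_rot: [-3.141, -0.002, 1.286]
force: [-5.8, 8.0, 11.4]
grip_width: 0.0221
```

Request:
{"api": "move_arm", "payload": {
  "jaw": [255, 255, 255, 255, 255],
  "dp": [
    [0, -0.0004, -0.002],
    [-0.0015, 0, 0],
    [-0.00125, 0, 0],
    [-0.00125, 0, 0],
    [0, 0, 0]
  ],
  "rotation": [
    [0, 0, 0],
    [0, 0, 0],
    [0, 0, 0],
    [0, 0, 0],
    [0, 0, 0]
  ]
}}

```text
clock: 17.08
position: [0.613, 0.0855, 0.1049]
tool_rot: [-3.141, -0.002, 1.286]
force: [-1.6, 8.3, -0.2]
grip_width: 0.0217
```

Request:
{"api": "move_arm", "payload": {
  "jaw": [255, 255, 255, 255],
  "dp": [
    [0.0015, 0, 0],
    [0, 0, 0.0015],
    [0, 0, 0],
    [0, 0, 0]
  ],
  "rotation": [
    [0, 0, 0],
    [0, 0, 0],
    [0, 0, 0],
    [0, 0, 0]
  ]
}}

```text
clock: 17.58
position: [0.6133, 0.086, 0.1039]
tool_rot: [-3.141, -0.001, 1.285]
force: [-3.5, 4.6, 3.5]
grip_width: 0.0222
```

Request:
{"api": "move_arm", "payload": {
  "jaw": [255, 255, 255, 255, 255, 255, 255],
  "dp": [
    [-0.0015, 0, -0.0012],
    [-0.0013, 0, 0],
    [0, 0, 0],
    [0.0015, 0, 0],
    [0, 0, 0.0014],
    [0, 0, 0],
    [0, 0, 0]
  ],
  "rotation": [
    [0, 0, 0],
    [0, 0, 0],
    [0, 0, 0],
    [0, 0, 0],
    [0, 0, 0],
    [0, 0, 0],
    [0, 0, 0]
  ]
}}

```text
clock: 18.45
position: [0.6128, 0.0845, 0.1034]
tool_rot: [-3.141, -0.0, 1.285]
force: [-3.9, 3.9, 0.9]
grip_width: 0.0217
```

Request:
{"api": "move_arm", "payload": {
  "jaw": [255, 255, 255, 255, 255, 255, 255],
  "dp": [
    [-0.0015, 0, -0.0012],
    [-0.0013, 0, 0],
    [0, 0, 0],
    [0.0015, 0, 0],
    [0, 0, 0.0012],
    [0, 0, 0],
    [0, 0, 0]
  ],
  "rotation": [
    [0, 0, 0],
    [0, 0, 0],
    [0, 0, 0],
    [0, 0, 0],
    [0, 0, 0],
    [0, 0, 0],
    [0, 0, 0]
  ]
}}

```text
clock: 19.32
position: [0.6125, 0.0832, 0.1034]
tool_rot: [-3.141, -0.0, 1.285]
force: [-4.7, 4.5, -0.5]
grip_width: 0.022
```

Request:
{"api": "move_arm", "payload": {
  "jaw": [255, 255, 255, 255],
  "dp": [
    [0.0005, -0.0004, 0.001],
    [0, 0, 0.0015],
    [0, 0, 0],
    [0, 0, 0]
  ],
  "rotation": [
    [0, 0, 0],
    [0, 0, 0],
    [0, 0, 0],
    [0, 0, 0]
  ]
}}

```text
clock: 19.82
position: [0.6125, 0.0834, 0.1014]
tool_rot: [-3.141, 0.0, 1.285]
force: [-3.7, 2.3, -1.3]
grip_width: 0.0219
```

Request:
{"api": "move_arm", "payload": {
  "jaw": [255, 255, 255, 255],
  "dp": [
    [0, 0, 0.001],
    [0, 0, 0.001],
    [0, 0, 0],
    [0, 0, 0]
  ],
  "rotation": [
    [0, 0, 0],
    [0, 0, 0],
    [0, 0, 0],
    [0, 0, 0]
  ]
}}

```text
clock: 20.32
position: [0.6125, 0.0835, 0.0999]
tool_rot: [-3.141, 0.0, 1.285]
force: [-5.9, 3.4, -0.5]
grip_width: 0.0217
```

Request:
{"api": "move_arm", "payload": {
  "jaw": [255, 255, 255, 255],
  "dp": [
    [0, 0, 0.001],
    [0, 0, 0.001],
    [0, 0, 0],
    [0, 0, 0]
  ],
  "rotation": [
    [0, 0, 0],
    [0, 0, 0],
    [0, 0, 0],
    [0, 0, 0]
  ]
}}

```text
clock: 20.82
position: [0.6125, 0.0834, 0.0984]
tool_rot: [-3.141, 0.0, 1.285]
force: [-5.2, 2.3, 2.8]
grip_width: 0.0218
```

Request:
{"api": "move_arm", "payload": {
  "jaw": [255, 255, 255, 255, 255],
  "dp": [
    [0, 0, 0.0015],
    [0, 0, 0.0015],
    [0, 0, 0.001],
    [0, 0, 0],
    [0, 0, 0]
  ],
  "rotation": [
    [0, 0, 0],
    [0, 0, 0],
    [0, 0, 0],
    [0, 0, 0],
    [0, 0, 0]
  ]
}}

```text
clock: 21.45
position: [0.6123, 0.0833, 0.0951]
tool_rot: [-3.141, 0.0, 1.285]
force: [-6.6, 2.8, 2.4]
grip_width: 0.022
```

Request:
{"api": "move_arm", "payload": {
  "jaw": [255, 255, 255, 255, 255, 255],
  "dp": [
    [0, -0.001, 0.001],
    [0, 0, 0.0015],
    [0, 0, 0.0015],
    [0, 0, 0.0015],
    [0, 0, 0],
    [0, 0, 0]
  ],
  "rotation": [
    [0, 0, 0],
    [0, 0, 0],
    [0, 0, 0],
    [0, 0, 0],
    [0, 0, 0],
    [0, 0, 0]
  ]
}}

```text
clock: 22.2
position: [0.612, 0.0834, 0.0906]
tool_rot: [-3.142, 0.0, 1.284]
force: [-1.4, -1.2, -3.4]
grip_width: 0.022
```

Request:
{"api": "move_arm", "payload": {
  "jaw": [255, 255, 255, 255, 255, 255],
  "dp": [
    [0, 0, 0.0015],
    [0, 0, 0.0015],
    [0, 0, 0.0015],
    [0, 0, 0.0015],
    [0, 0, 0],
    [0, 0, 0]
  ],
  "rotation": [
    [0, 0, 0],
    [0, 0, 0],
    [0, 0, 0],
    [0, 0, 0],
    [0, 0, 0],
    [0, 0, 0]
  ]
}}

```text
clock: 22.95
position: [0.6119, 0.0836, 0.0858]
tool_rot: [-3.141, 0.0, 1.285]
force: [-1.1, -2.0, -4.2]
grip_width: 0.0222
```

Nearly home (expected seat at about 0.082).

Request:
{"api": "move_arm", "payload": {
  "jaw": [255, 255, 255, 255, 255],
  "dp": [
    [0, 0, 0.0015],
    [0, 0, 0.0015],
    [0, 0, 0.001],
    [0, 0, 0],
    [0, 0, 0]
  ],
  "rotation": [
    [0, 0, 0],
    [0, 0, 0],
    [0, 0, 0],
    [0, 0, 0],
    [0, 0, 0]
  ]
}}

```text
clock: 23.58
position: [0.6119, 0.0836, 0.0826]
tool_rot: [-3.141, 0.0, 1.285]
force: [-2.2, -2.9, -2.1]
grip_width: 0.0219
```

Request:
{"api": "move_arm", "payload": {
  "jaw": [255, 255, 255, 255],
  "dp": [
    [0, 0, 0.001],
    [0, 0, 0.001],
    [0, 0, 0],
    [0, 0, 0]
  ],
  "rotation": [
    [0, 0, 0],
    [0, 0, 0],
    [0, 0, 0],
    [0, 0, 0]
  ]
}}

```text
clock: 24.08
position: [0.6119, 0.0836, 0.0823]
tool_rot: [3.141, 0.0, 1.284]
force: [-10.3, -3.3, 19.5]
grip_width: 0.0223
```

Request:
{"api": "move_arm", "payload": {
  "jaw": [255, 255, 128, 60, 0, 0, 0, 0],
  "dp": [
    [0, 0, -0.0012],
    [0, 0, 0],
    [0, 0, 0],
    [0, 0, 0],
    [0, 0, 0],
    [0, 0, 0],
    [0, 0, 0],
    [0, 0, 0]
  ],
  "rotation": [
    [0, 0, 0],
    [0, 0, 0],
    [0, 0, 0],
    [0, 0, 0],
    [0, 0, 0],
    [0, 0, 0],
    [0, 0, 0],
    [0, 0, 0]
  ]
}}

```text
clock: 25.08
position: [0.612, 0.0836, 0.0821]
tool_rot: [3.142, -0.0, 1.285]
force: [0.0, 0.1, -0.4]
grip_width: 0.0851
```

Request:
{"api": "move_arm", "payload": {
  "jaw": [0, 0, 0, 0, 0, 0, 0, 0, 0, 0],
  "dp": [
    [0, 0, -0.01],
    [0, 0, -0.02],
    [0, 0, -0.04],
    [0, 0, -0.05],
    [0, 0, -0.05],
    [-0.04, 0, 0],
    [-0.06, 0, 0],
    [-0.06, 0, 0],
    [-0.06, 0, 0],
    [-0.06, 0, 0]
  ],
  "rotation": [
    [0, 0, 0],
    [0, 0, 0],
    [0, 0, 0],
    [0, 0, 0],
    [0, 0, 0],
    [0, 0, 0],
    [0, 0, 0],
    [0, 0, 0],
    [0, 0, 0],
    [0, 0, 0]
  ]
}}

```text
clock: 26.32
position: [0.5482, -0.1327, 0.2194]
tool_rot: [3.14, -0.0, 1.285]
force: [1.2, -0.5, 0.0]
grip_width: 0.0857
```

```bash
python3 - <<'E'
from h import *
s=np.mean([grab_frame("scene") for i in range(3)],0).astype(np.uint8); t=np.mean([grab_frame("top") for i in range(3)],0).astype(np.uint8)
cv2.imwrite("pics/s5.png",s); cv2.imwrite("pics/t5.png",t)
b=cv2.resize(s[150:220,300:380],None,fx=5,fy=5,interpolation=3); a=cv2.resize(t[150:220,250:330],None,fx=5,fy=5,interpolation=3); cv2.imwrite("pics/g5.png",np.hstack([a,b]))
for n,f in(("top",t),("scene",s)):
    H,S,V=cv2.split(cv2.cvtColor(f,cv2.COLOR_BGR2HSV)); m=((H<7)|(H>173))&(S>140); r=np.zeros(H.shape,bool); r[160:210,290:350]=1
    q=blobs(m&r,4); print(n,q,[onplane(n,x[0],.116) for x in q])
print(bot.observe()["position"])
E
```

```text
top [(array([303.39, 186.04]), [301, 184, 6, 6, 28])] [array([[0.61081385, 0.07961431, 0.116     ]])]
scene [(array([337.5 , 186.79]), [335, 184, 6, 6, 28])] [array([[0.61284706, 0.07821728, 0.116     ]])]
[ 0.5490698  -0.13025838  0.2188196 ]
```

View pics/g5.png

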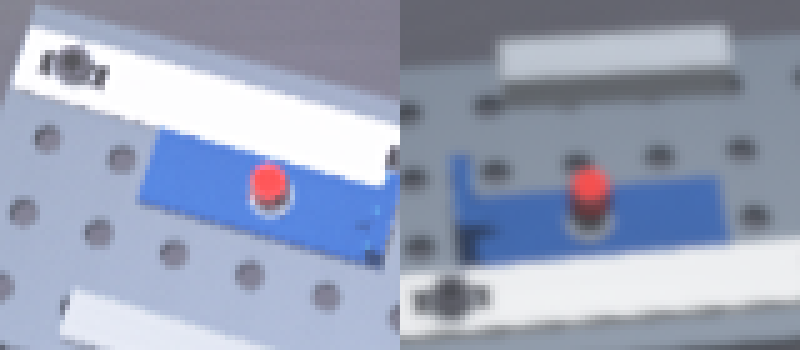

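```bash
python3 - <<'E'
from h import *
from workcell import workorder
print(two((303.39,186.04),(337.5,186.79)))
print(workorder.job_done())
E
```

```text
(array([0.61131005, 0.07934901, 0.11346104]), [np.float64(0.0003793715812116798), np.float64(0.00037937158121174197)])
the job is handed in; nothing more can be done
None
```

I put the red pin into the stop's hole and drew the stop up against the straightedge. I then felt about 6 mm along it, towards the upright end, until the pin dropped into the plate hole. I pressed it home with about 20 N down, let go and backed the arm away, then handed the job in at about 27 s of the 67 s allowed.

**Checks that agreed:**
- **Against the straightedge:** while drawing the stop up, the force rose from about 5 N to at most 17 N once it touched. The pictures show no gap along the edge.
- **Pin seated:** the pressing stopped at a tool height of 0.0823 m, against 0.082 m expected with the collar down. The last picture shows the collar on the stop and the pin upright.
- **Pin position:** seen from both cameras, the cap is at (0.611, 0.079, 0.113), about 1 mm from where the plate's hole grid puts the hidden hole.
- **Bystanders:** the tube had not visibly moved. I did not measure the other pins, tools or can again after the job; I noticed no contact with them.

**Checks that disagreed:**
- The gripper read 22 mm on the 24 mm grip.
- The pin sat several millimetres off the centre of the pads. I allowed for this by lining up the nose with the hole in the picture.
- The cap's height came out about 2.5 mm below its nominal top of 0.116 m, which I put down to calibration error and to sighting the cap's edge.

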